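Snap a stick guide ring home in a clamped controller shell

ROBOT

A 6-joint arm with a two-finger parallel gripper is mounted at the origin on the work surface. World frame = base frame: x ahead of the robot, y to its left, z up, the work surface at z = 0. Lengths are in mm, angles in rad, forces in N, time in s.
With the tool pointing down it reaches from about 375 to 825 mm from the base axis. Payload 5.5 kg.
Tool frame: the origin (TCP) lies at the very end of the fingers, on their centre line; the grasp point (between the pads) lies 19 mm behind it; z points along the fingers, y is the direction in which the jaws open and shut (so a half turn about z gives the same grasp; the last joint's range is limited). The gripper opens to 85 mm and grips with 20 to 120 N. Pads are 22 mm wide; open, the fingers measure 114 mm over their backs; the gripper's body (76 mm by 85 mm) begins 54 mm behind the grasp point. The pads swing forward as they close: fully open they stand 13 mm farther back than shut.
Start: joints at [1.317, 0.314, -0.047, 1.21, 0, 1.571], TCP at [150.647, 580.776, 231.299] pointing down, gripper open.
Joint ranges: [-2.67, 2.67], [-0.69, 1.73], [-1.03, 1.25], [-2.08, 2.16], [-1.42, 1.45], [-3.14, 3.14]. Speed limits (rad/s): [2.39, 2.39, 3.01, 3.14, 3.14, 3.14].

INTERFACE

Orientations are given as a rotation vector (axis times angle).
In Python, from plant import get_obs, capture, camera_model, job_done gives the robot as it stands. The module is installed in compiled form; this text tells all that it offers.
- The arm moves only by the tool play_rows, never from a script. Its argument "commands" is a list of rows, each an object with "hand": the closure, from 0 (fully open) to 1 (shut); "translation": the shift along the tool's x, y, z in mm, a list of three; "yaw": the turn about the tool's z in rad. In form: [{"hand": hand, "translation": [dx, dy, dz], "yaw": yaw}, ...]. A call has 1 to 5 rows; each row is the pose to reach, as a shift and turn from the pose commanded when the call began, along the tool's axes at that moment; what a row does not reach only later rows make up. A row lasts 1/12 s, in which the tool goes at most 41.7 mm and 7.16 degrees, less where a joint would pass 70% of its speed; a pose out of reach is approached as far as the arm can. A call with a gripper value outside its range is refused whole. The fingers move at their own pace and stop on an object; the grip force is fixed at half the most. Time passes only in rows, so rows that repeat a pose let the fingers close. It gives the time, the measured TCP pose, the force and the opening at its end, in the units of the state.
- get_obs(): the state, without advancing time (a new reading comes with each control period).
- capture(name): name is "scene" or "top"; returns the picture (480x640x3 uint8, red, green, blue); there is no depth.
- camera_model(name): a dict with "fx", "fy", "cx", "cy" (pixels), "R" (3x3) and "t" (3): a world point X has camera coordinates R X + t. Camera axes: x right, y down, z forward; pixel columns grow to the right and rows downward; lengths in mm; the calibration is good to about 2 mm. A picture is of the moment at which its call begins. camera_model takes no time and is no camera call.
- job_done(): hands the job in, once; it reports no verdict.
The state is a dict: "time_s": time; "joints": joint angles; "joint_velocities": joint speeds; "joint_efforts": joint torques, N m; "position": TCP position; "eef_rot": TCP orientation; "wrist_force": force on the tool from outside, world axes, zero at the start; "wrist_torque": the same for the moment, N m; "width": opening from 0.0 (shut) to 1.0 (fully open).
Only numpy, scipy, OpenCV 4.12 (cv2) and the standard library are available. Lean on these libraries where they do the work, as an engineer would, in place of code of your own. Each camera call takes 0.05 s, during which the arm holds its last target.

TASK

One stick well of the clamped orange controller shell has its guide ring only resting on the snap hooks. Take the brass-footed seating tool, press it squarely and slowly onto that ring until the ring clicks fully home on its seat, never pushing harder than 20 N because the shell cracks, and then stand the tool upright on the bench again. Keep your fingers off the ring, leave the finished stick in the other well alone, and do not push the other things on the bench about.

Things in the scene. Friction and masses are not known exactly. Their poses are not given: they have to be found in the camera images.
- tool_center (a point): centre (48 mm above its foot) of the seating tool, which stands upright on the bench: 96 mm tall, about 160 g; flat round brass foot 30 mm across, 9 mm thick; brass neck 12 mm across; round black handle 26 mm across from 32 to 90 mm above the foot, domed top. z: its axis, up. Grip the handle from above and firmly (some 60 N), or it slides in the fingers when pressed
- tool: the same seating tool; origin at the centre of the underside of its foot
- ring_top (a point): centre of the top face of the dark guide ring to be seated: collar 28 mm across, bore 19 mm, bevelled flange 36 mm across at its foot, 11 mm tall over all. z: its axis, up. It rests level on three sprung hooks in either of the two wells, its top about 16 mm above the seat. It is home when its top is 11 mm above the seat (within 0.7 mm) and level with it
- ring: the same ring; origin at the centre of its foot. Pressed slowly (2 to 5 mm/s) on its top it needs 10 to 16 N (friction differs), more if hurried; then the hooks snap over its flange, the push suddenly drops by some newtons and the ring drops the last 1 to 2 mm onto the seat
- seat_near (a point): centre of the seat (floor) of the stick well nearer to the clamp; moves with the shell. z points up out of the well. It is 85 mm above the bench; the shell's face is 8 mm above it
- seat_far (a point): the same for the well farther from the clamp, 54 mm from the other
- shell: translucent orange controller face shell, 154 x 66 mm; origin at seat height in the middle of its held end, the shell running along its -y (wells at 50 and 104 mm). Held only by that end in rubber-faced jaws, it bows down when pressed and springs back: roughly 1 mm per 19 N at the near well, 1 mm per 3 N at the far one. More than 20 N cracks it
- stick: the finished stick in the other well, its ring already home; origin at the centre of its foot
- stick_top (a point): centre of the thumb pad (18 mm across) of the finished stick in the other well; it stands 21.5 mm above its seat, its ring is already home
- clamp: small green steel screw clamp bolted to the bench, base 130 x 64 mm, jaws up to 92 mm above the bench; origin under its middle. The shell sticks out from it along its own -y
- screwdriver: black-handled screwdriver, 190 mm long, lying flat; origin under its middle
- spacer_rod: brass hexagonal spacer rod, 75 mm long, 11 mm across, lying flat; origin under its middle
- power_brick: gray metal power brick, 75 x 135 x 38 mm; origin under its middle
- cartridge: cream plastic game cartridge, 102 x 86 x 18 mm, lying flat; origin under its middle
- spare_cartridge: a second cream cartridge of the same size; origin under its middle
- cleaner: small white bottle of cleaner, 48 mm across, 115 mm tall; origin under its middle

How it is judged:
By the outcome, as a careful person would: the job done as asked, in the order asked, and still so for the second after the job is handed in, with the robot touching nothing.
It also fails if it takes over 58 s, if anything falls off the work surface, if the arm or the gripper's body presses on something with over 40 N, if the wrist force passes 120 N, or if a joint passes its speed limit or range.

## Working session

There is one attempt and no reset: what is moved stays moved. The work goes in short steps, Python scripts to look and compute and a tool call to move; the robot and the scene stay as the last step left them, time stands still between calls to the robot, and variables do not carry over. Pictures are saved under pics/ and viewed, and the job is handed in when it is done.

Besides the shell and the picture viewer there is one more tool, called after "Call:" as name(argument=value, ...), one argument or row to a line, values as JSON. play_rows: Moves the arm, as the interface text tells. Its arguments: {"type":"object","properties":{"commands":{"type":"array"}},"required":["commands"]}

```bash
mkdir -p pics
python3 - <<'E'
from plant import *
import cv2,numpy as np
for n in("scene","top"):
    im=capture(n); cv2.imwrite(f"pics/{n}0.png",im[:,:,::-1]); print(n,camera_model(n))
print(get_obs())
E
```

```text
scene {'fx': 457.7583742135896, 'fy': 457.7583742135896, 'cx': 324.0183635246328, 'cy': 238.13243691467616, 'R': array([[ 0.25815422,  0.96605815,  0.00938292],
       [ 0.808532  , -0.21072303, -0.54942862],
       [-0.5288028 ,  0.14942371, -0.83548797]]), 't': array([-111.57074137, -426.28644377, 1414.29484695])}
top {'fx': 532.260323004403, 'fy': 532.260323004403, 'cx': 313.8743816826287, 'cy': 239.57790122503818, 'R': array([[ 0.01364683, -0.9996925 ,  0.02070416],
       [-0.99614798, -0.01538634, -0.08632767],
       [ 0.08661968, -0.01944631, -0.99605164]]), 't': array([ -47.5568268 ,  588.54764692, 1143.4830373 ])}
{'time_s': 0.1, 'joints': array([ 1.31696363e+00,  3.14153471e-01, -4.79642421e-02,  1.21016808e+00,
        2.36989102e-05,  1.57075750e+00]), 'joint_velocities': array([-0.00038276, -0.00081234,  0.00187985, -0.00060324,  0.00097146,
       -0.00046568]), 'joint_efforts': array([-1.03324484e-03, -5.40767884e+01,  3.40541124e+01,  1.12399235e-02,
       -1.28088468e-04, -1.66573198e-06]), 'position': array([150.53679005, 580.29429335, 230.52836744]), 'eef_rot': array([-3.97562491e-01, -3.11612110e+00,  2.31596025e-03]), 'wrist_force': array([-1.11465169, -0.34515296, -0.62353225]), 'wrist_torque': array([-0.01129381,  0.00078782, -0.00117167]), 'width': 0.9999600672775184}
```

View pics/scene0.png

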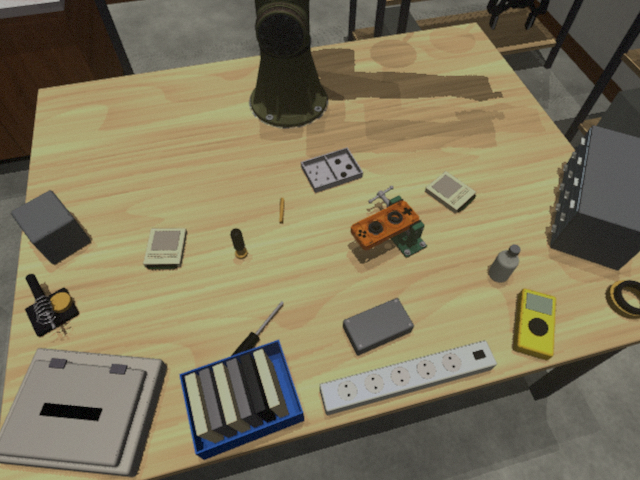

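View pics/top0.png

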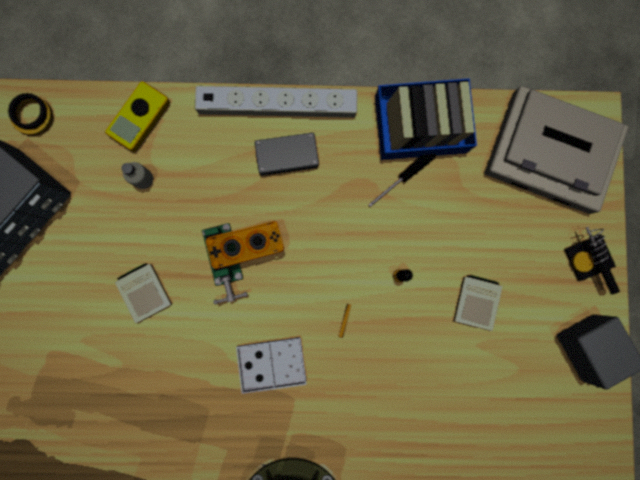

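Run:
```python
import cv2,numpy as np
s=cv2.imread("pics/scene0.png");t=cv2.imread("pics/top0.png")
a=cv2.resize(s[170:270,340:440],(500,500),interpolation=cv2.INTER_CUBIC)
b=cv2.resize(s[220:270,215:265],(300,300),interpolation=cv2.INTER_CUBIC)
c=np.zeros((500,800,3),np.uint8);c[:,:500]=a;c[:300,500:]=b;cv2.imwrite("pics/c1.png",c)
a=cv2.resize(t[215:315,195:295],(500,500),interpolation=cv2.INTER_CUBIC)
b=cv2.resize(t[250:300,380:430],(300,300),interpolation=cv2.INTER_CUBIC)
c=np.zeros((500,800,3),np.uint8);c[:,:500]=a;c[:300,500:]=b;cv2.imwrite("pics/c2.png",c)
```

```text
(no output)
```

View pics/c1.png

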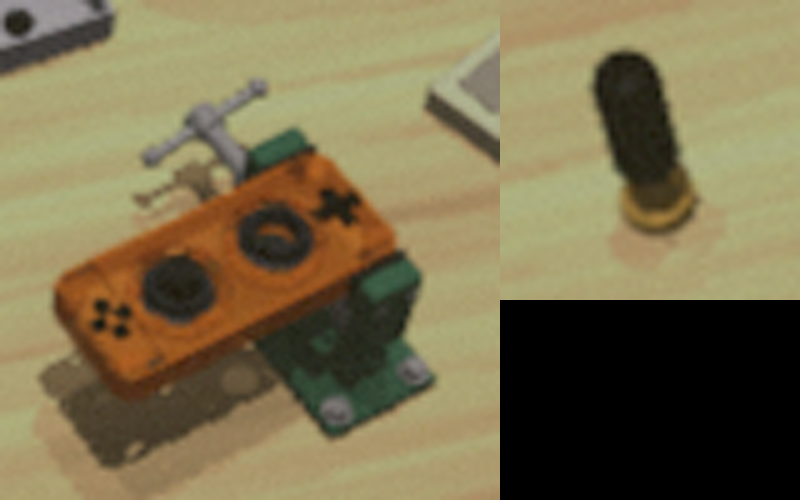

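View pics/c2.png

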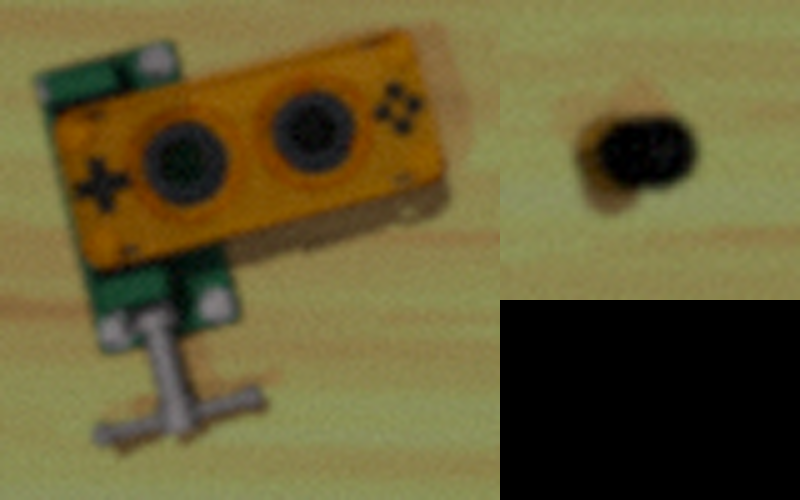

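```bash
cat > h.py <<'E'
import cv2,numpy as np
from plant import *
def ray(n,u,v):
    c=camera_model(n);R=c["R"];t=c["t"]
    d=R.T@np.array([(u-c["cx"])/c["fx"],(v-c["cy"])/c["fy"],1]);return -R.T@t,d/np.linalg.norm(d)
def onz(n,u,v,z):
    o,d=ray(n,u,v);return o+d*(z-o[2])/d[2]
def tri(a,b):
    A=np.zeros((3,3));y=np.zeros(3);P=[]
    for (n,u,v) in(a,b):
        o,d=ray(n,u,v);M=np.eye(3)-np.outer(d,d);A+=M;y+=M@o;P.append((o,M))
    X=np.linalg.solve(A,y);return X,[float(np.linalg.norm(M@(X-o))) for o,M in P]
def proj(n,X):
    c=camera_model(n);p=c["R"]@np.asarray(X,float)+c["t"];return c["fx"]*p[0]/p[2]+c["cx"],c["fy"]*p[1]/p[2]+c["cy"]
def blobs(mask,amin):
    n,l,s,c=cv2.connectedComponentsWithStats(mask.astype(np.uint8));return [(s[i],c[i].round(2)) for i in range(1,n) if s[i][4]>=amin]
E
python3 - <<'E'
from h import *
im={n:cv2.imread(f"pics/{n}0.png") for n in("scene","top")}
win={"scene":(340,170,100,100),"top":(195,215,100,100)}
for n,(x,y,w,h) in win.items():
    c=im[n][y:y+h,x:x+w];hsv=cv2.cvtColor(c,cv2.COLOR_BGR2HSV)
    o=((hsv[:,:,0]<17)&(hsv[:,:,1]>150)&(hsv[:,:,2]>60)).astype(np.uint8)
    cs,_=cv2.findContours(o,cv2.RETR_EXTERNAL,cv2.CHAIN_APPROX_NONE);k=max(cs,key=cv2.contourArea)
    print(n,"shell",cv2.contourArea(k),cv2.minAreaRect(k), (x,y))
    f=np.zeros_like(o);cv2.drawContours(f,[k],-1,1,-1)
    for thr in (60,75,90):
      d=(c.max(2)<thr)&(f>0)
      print(thr,[(s[:5].tolist(),(m+[x,y]).tolist()) for s,m in blobs(d,30)])
for n,(x,y,w,h) in {"scene":(215,220,50,50),"top":(380,250,50,50)}.items():
    c=im[n][y:y+h,x:x+w];hsv=cv2.cvtColor(c,cv2.COLOR_BGR2HSV)
    d=c.max(2)<55; print(n,"handle",[(s.tolist(),(m+[x,y]).tolist()) for s,m in blobs(d,20)])
    b=(hsv[:,:,1]>150)&(hsv[:,:,2]>70); print(n,"brass",[(s.tolist(),(m+[x,y]).tolist()) for s,m in blobs(b,5)])
E
```

```text
scene shell 1729.0 ((44.55422592163086, 54.1030387878418), (29.57490348815918, 66.74147033691406), 62.241458892822266) (340, 170)
60 [([64, 38, 8, 7, 32], [407.09000000000003, 210.78]), ([48, 41, 14, 12, 111], [394.42, 217.07]), ([29, 51, 14, 13, 129], [375.09000000000003, 227.31])]
75 [([63, 38, 9, 7, 37], [406.73, 210.78]), ([48, 41, 15, 13, 129], [394.57, 217.12]), ([29, 51, 14, 13, 139], [375.17, 227.21]), ([50, 56, 20, 12, 33], [399.03, 232.12])]
90 [([62, 38, 10, 7, 44], [406.95, 210.8]), ([47, 40, 16, 14, 144], [394.63, 216.92000000000002]), ([28, 51, 15, 14, 158], [375.02, 227.3]), ([48, 56, 22, 12, 61], [398.48, 231.93]), ([16, 67, 32, 13, 102], [371.05, 243.53])]
top shell 86.5 ((31.366952896118164, 31.158798217773438), (14.962685585021973, 23.301023483276367), 13.392498016357422) (195, 215)
60 []
75 []
90 []
scene handle [([16, 9, 13, 22, 199], [237.17000000000002, 239.43])]
scene brass [([21, 31, 11, 7, 36], [240.92000000000002, 254.67000000000002])]
top handle [([15, 20, 17, 12, 160], [403.39, 275.13])]
top brass [([13, 19, 8, 7, 21], [395.48, 271.48]), ([14, 29, 8, 4, 10], [397.1, 281.1])]
```

Run:
```python
from h import *
im=cv2.imread("pics/top0.png");x,y,w,h=195,215,100,100
c=im[y:y+h,x:x+w];hsv=cv2.cvtColor(c,cv2.COLOR_BGR2HSV)
for p in((20,20),(28,50),(40,70)):print(hsv[p[1],p[0]])
o=((hsv[:,:,0]<22)&(hsv[:,:,1]>185)&(hsv[:,:,2]>90)).astype(np.uint8)
cs,_=cv2.findContours(o,cv2.RETR_EXTERNAL,cv2.CHAIN_APPROX_NONE);k=max(cs,key=cv2.contourArea)
r=cv2.minAreaRect(k);print(cv2.contourArea(k),r,cv2.boxPoints(r)+[x,y])
for thr in(75,90,105):
    d=(c.max(2)<thr);print(thr,[(s.tolist(),(m+[x,y]).tolist()) for s,m in blobs(d,60)])
print("near",tri(("scene",394.6,217.0),("top",231.9,247.5)))
print("far",tri(("scene",375.1,227.3),("top",257.5,241.2)))
print("tool handle",tri(("scene",237.2,239.4),("top",403.4,275.1)))
for z in(58,61):print(onz("scene",237.2,239.4,z),onz("top",403.4,275.1,z))
```

```text
[ 15 229  69]
[ 18 231 108]
[ 18 140 133]
2135.5 ((49.547550201416016, 29.469148635864258), (32.44581985473633, 74.75086212158203), 75.46554565429688) [[204.29691124 238.14524078]
 [276.65551758 219.3856039 ]
 [284.79818726 250.79305649]
 [212.43958282 269.55269241]]
75 [([9, 10, 27, 15, 191], [214.62, 231.29]), ([54, 18, 17, 17, 213], [257.27, 240.87]), ([28, 24, 18, 17, 227], [231.35, 247.21]), ([14, 32, 13, 11, 74], [214.88, 251.77]), ([16, 48, 31, 37, 399], [227.18, 273.49])]
90 [([8, 9, 29, 20, 247], [214.71, 231.56]), ([54, 18, 17, 17, 233], [257.23, 240.92000000000002]), ([28, 24, 18, 18, 254], [231.39, 247.31]), ([12, 31, 15, 12, 98], [214.26, 251.68]), ([16, 36, 73, 50, 734], [237.63, 270.87])]
105 [([7, 8, 83, 83, 1835], [230.86, 260.67]), ([52, 17, 20, 18, 261], [257.18, 240.76]), ([74, 16, 11, 12, 81], [274.19, 236.28])]
near (array([564.56908995, 131.75083224,  93.23337669]), [0.7245253401923436, 0.7245253401923956])
far (array([578.6919511 ,  79.78885128,  90.10867331]), [0.8508997217759386, 0.8508997217760238])
tool handle (array([ 513.22279671, -229.60133184,   62.10217869]), [0.10758500008472144, 0.1075850000847978])
[ 510.37339312 -229.87390605   58.        ] [ 513.33618817 -230.26913041   58.        ]
[ 512.43180869 -229.75093519   61.        ] [ 513.26877382 -229.70232303   61.        ]
```

```bash
cat > d.py <<'E'
from h import *
import sys
from scipy.spatial.transform import Rotation as Ro
o=get_obs();R=Ro.from_rotvec(o["eef_rot"]).as_matrix()
print(o["time_s"],o["position"].round(1),o["joints"].round(2),o["wrist_force"].round(1),round(o["width"],3));print(R.round(3).tolist())
if len(sys.argv)>3:
    print((R.T@(np.array(list(map(float,sys.argv[1:4])))-o["position"])).round(1))
E
python3 d.py 480 350 231; python3 d.py 513.2 -229.7 231
```

```text
0.1 [150.5 580.3 230.5] [ 1.32  0.31 -0.05  1.21  0.    1.57] [-1.1 -0.3 -0.6] 1.0
[[-0.968, 0.251, -0.0], [0.251, 0.968, -0.001], [0.0, -0.001, -1.0]]
[-3.767e+02 -1.402e+02 -3.000e-01]
0.1 [150.5 580.3 230.5] [ 1.32  0.31 -0.05  1.21  0.    1.57] [-1.1 -0.3 -0.6] 1.0
[[-0.968, 0.251, -0.0], [0.251, 0.968, -0.001], [0.0, -0.001, -1.0]]
[-5.544e+02 -6.930e+02  5.000e-01]
```

Call:
play_rows(
  commands=[
    {"hand": 0, "translation": [-37, -14, 0], "yaw": 0},
    {"hand": 0, "translation": [-74, -28, 0], "yaw": 0},
    {"hand": 0, "translation": [-112, -42, 0], "yaw": 0},
    {"hand": 0, "translation": [-150, -56, 0], "yaw": 0},
    {"hand": 0, "translation": [-188, -70, 0], "yaw": 0},
  ],
)

```text
time_s: 0.52
position: [316.0, 464.4, 231.0]
eef_rot: [-0.396, -3.116, 0.001]
wrist_force: [0.9, -0.6, 0.4]
width: 1.0
```

```bash
python3 d.py 513.2 -229.7 231
```

```text
0.5167 [316.  464.4 231. ] [ 0.97  0.24 -0.14  1.19 -0.    1.23] [ 0.9 -0.6  0.4] 1.0
[[-0.968, 0.25, -0.0], [0.25, 0.968, -0.001], [0.0, -0.001, -1.0]]
[-3.647e+02 -6.226e+02  3.000e-01]
```

Call:
play_rows(
  commands=[
    {"hand": 0, "translation": [-20, -35, 0], "yaw": 0},
    {"hand": 0, "translation": [-40, -69, 0], "yaw": 0},
    {"hand": 0, "translation": [-60, -104, 0], "yaw": 0},
    {"hand": 0, "translation": [-81, -138, 0], "yaw": 0},
    {"hand": 0, "translation": [-101, -173, 0], "yaw": 0},
  ],
)

```text
time_s: 0.93
position: [369.4, 271.1, 231.0]
eef_rot: [-0.397, -3.116, 0.001]
wrist_force: [0.5, -0.2, 0.8]
width: 0.998
```

Call:
play_rows(
  commands=[
    {"hand": 0, "translation": [-20, -35, 0], "yaw": 0},
    {"hand": 0, "translation": [-40, -69, 0], "yaw": 0},
    {"hand": 0, "translation": [-60, -104, 0], "yaw": 0},
    {"hand": 0, "translation": [-81, -138, 0], "yaw": 0},
    {"hand": 0, "translation": [-101, -173, 0], "yaw": 0},
  ],
)

```text
time_s: 1.35
position: [423.7, 78.3, 231.3]
eef_rot: [0.397, 3.116, 0.0]
wrist_force: [0.9, 0.4, 0.1]
width: 1.001
```

Call:
play_rows(
  commands=[
    {"hand": 0, "translation": [-20, -35, 0], "yaw": 0},
    {"hand": 0, "translation": [-40, -69, 0], "yaw": 0},
    {"hand": 0, "translation": [-60, -104, 0], "yaw": 0},
    {"hand": 0, "translation": [-81, -138, 0], "yaw": 0},
    {"hand": 0, "translation": [-101, -173, 0], "yaw": 0},
  ],
)

```text
time_s: 1.77
position: [478.0, -114.7, 231.1]
eef_rot: [-0.398, -3.116, -0.0]
wrist_force: [0.6, 1.0, 0.2]
width: 1.002
```

```bash
python3 d.py 513.2 -229.7 160
python3 - <<'E'
from h import *
print("shell far/clamp check")
im=cv2.imread("pics/top0.png")
# foot in scene: brass bottom ellipse; dome top
for X in([513.2,-229.7,0],[513.2,-229.7,96],[513.2,-229.7,4]):print(proj("scene",X),proj("top",X))
E
```

```text
1.7667 [ 478.  -114.7  231.1] [-0.24  0.11 -0.3   1.16  0.    0.02] [0.6 1.  0.2] 1.002
[[-0.968, 0.251, -0.0], [0.251, 0.968, 0.0], [0.0, 0.0, -1.0]]
[ -63.  -102.5   71.1]
shell far/clamp check
(np.float64(241.02591431706895), np.float64(253.4332656407818)) (np.float64(398.2734457809469), np.float64(275.67131895674953))
(np.float64(234.95402540413002), np.float64(231.1484899840532)) (np.float64(406.5961924822018), np.float64(274.7962164573602))
(np.float64(240.79051359454854), np.float64(252.56930841659405)) (np.float64(398.59348725203506), np.float64(275.6376679156557))
```

Call:
play_rows(
  commands=[
    {"hand": 0, "translation": [-20, -32, 0], "yaw": 0},
    {"hand": 0, "translation": [-41, -66, 20], "yaw": 0},
    {"hand": 0, "translation": [-61, -98, 40], "yaw": 0},
    {"hand": 0, "translation": [-63, -102, 71], "yaw": 0},
    {"hand": 0, "translation": [-63, -102, 71], "yaw": 0},
  ],
)

```text
time_s: 2.18
position: [510.4, -228.5, 154.2]
eef_rot: [-0.402, -3.108, -0.003]
wrist_force: [-2.0, 0.2, -1.5]
width: 1.001
```

```bash
python3 d.py 513.2 -229.7 160;python3 - <<'E'
from h import *
s=cv2.cvtColor(capture("scene"),cv2.COLOR_RGB2BGR);t=cv2.cvtColor(capture("top"),cv2.COLOR_RGB2BGR)
cv2.imwrite("pics/scene1.png",s);cv2.imwrite("pics/top1.png",t)
c=np.hstack([cv2.resize(s[190:270,200:280],(400,400),interpolation=2),cv2.resize(t[230:310,365:445],(400,400),interpolation=2)]);cv2.imwrite("pics/c3.png",c)
E
```

```text
2.1833 [ 510.4 -228.5  154.2] [-0.42  0.29 -0.26  1.03 -0.   -0.16] [-2.   0.2 -1.5] 1.001
[[-0.967, 0.255, -0.008], [0.255, 0.967, 0.003], [0.008, 0.001, -1.0]]
[-3.  -0.5 -5.9]
```

View pics/c3.png

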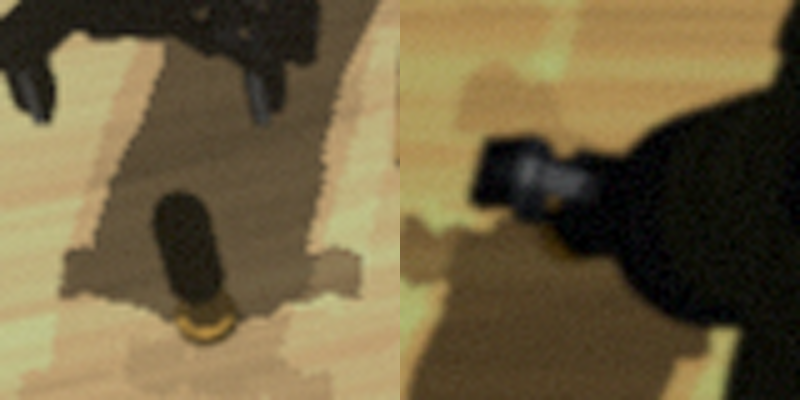

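```bash
python3 d.py 513.2 -229.7 100;python3 - <<'E'
from h import *
for z in(154,160,167):print(proj("scene",[512,-229,z]),proj("top",[512,-229,z]))
E
```

```text
2.2833 [ 511.8 -226.7  158.8] [-0.42  0.28 -0.26  1.03  0.   -0.16] [ 0.2  0.4 -0. ] 1.001
[[-0.968, 0.252, -0.004], [0.252, 0.968, 0.002], [0.004, 0.001, -1.0]]
[-2.4 -2.6 58.8]
(np.float64(231.0452382120729), np.float64(215.4119717834176)) (np.float64(412.0110950999645), np.float64(274.8002849630901))
(np.float64(230.59395328188947), np.float64(213.7485407138891)) (np.float64(412.6429128271011), np.float64(274.73716967781905))
(np.float64(230.0615576529747), np.float64(211.78613654041487)) (np.float64(413.3893368675337), np.float64(274.6626058214699))
```

Call:
play_rows(
  commands=[
    {"hand": 0, "translation": [-2, -3, 25], "yaw": 0},
    {"hand": 0, "translation": [-2, -3, 50], "yaw": 0},
    {"hand": 0, "translation": [-2, -3, 75], "yaw": 0},
    {"hand": 0, "translation": [-2, -3, 95], "yaw": 0},
    {"hand": 0, "translation": [-2, -3, 105], "yaw": 0},
  ],
)

```text
time_s: 2.7
position: [514.2, -229.1, 54.8]
eef_rot: [-0.395, -3.116, -0.001]
wrist_force: [0.7, 0.2, -0.0]
width: 1.003
```

Call:
play_rows(
  commands=[
    {"hand": 0, "translation": [0, 0, 5], "yaw": 0},
    {"hand": 0, "translation": [0, 0, 5], "yaw": 0},
    {"hand": 0, "translation": [0, 0, 5], "yaw": 0},
  ],
)

```text
time_s: 2.95
position: [515.7, -230.6, 51.8]
eef_rot: [0.396, 3.115, -0.001]
wrist_force: [-0.8, -0.4, 0.6]
width: 0.998
```

```bash
python3 d.py 513.2 -229.7 48
```

```text
2.95 [ 515.7 -230.6   51.8] [-0.42  0.38 -0.39  0.8   0.   -0.17] [-0.8 -0.4  0.6] 0.998
[[-0.968, 0.25, 0.002], [0.25, 0.968, -0.001], [-0.002, -0.0, -1.0]]
[2.6 0.3 3.8]
```

Call:
play_rows(
  commands=[
    {"hand": 0, "translation": [2, 0, 3], "yaw": 0},
    {"hand": 0.3, "translation": [2, 0, 3], "yaw": 0},
    {"hand": 0.5, "translation": [2, 0, 3], "yaw": 0},
    {"hand": 0.6, "translation": [2, 0, 3], "yaw": 0},
    {"hand": 0.7, "translation": [2, 0, 3], "yaw": 0},
  ],
)

```text
time_s: 3.37
position: [512.8, -230.3, 47.6]
eef_rot: [0.398, 3.116, -0.0]
wrist_force: [-0.4, 0.7, -0.1]
width: 0.451
```

Call:
play_rows(
  commands=[
    {"hand": 0.8, "translation": [0, 0, 0], "yaw": 0},
    {"hand": 1, "translation": [0, 0, 0], "yaw": 0},
    {"hand": 1, "translation": [0, 0, 0], "yaw": 0},
    {"hand": 1, "translation": [0, 0, 0], "yaw": 0},
    {"hand": 1, "translation": [0, 0, 0], "yaw": 0},
  ],
)

```text
time_s: 3.78
position: [512.9, -230.3, 47.6]
eef_rot: [0.398, 3.116, -0.001]
wrist_force: [-0.8, 0.0, 3.8]
width: 0.291
```

```bash
for i in 1; do python3 d.py 513.2 -229.7 48; done
python3 - <<'E'
from h import *
s=cv2.cvtColor(capture("scene"),cv2.COLOR_RGB2BGR);t=cv2.cvtColor(capture("top"),cv2.COLOR_RGB2BGR)
c=np.hstack([cv2.resize(s[190:270,200:280],(400,400),interpolation=2),cv2.resize(t[230:310,365:445],(400,400),interpolation=2)]);cv2.imwrite("pics/c4.png",c)
print(get_obs()["width"],get_obs()["position"])
E
```

```text
3.7833 [ 512.9 -230.3   47.6] [-0.42  0.38 -0.4   0.79 -0.   -0.17] [-0.8  0.   3.8] 0.291
[[-0.968, 0.251, 0.0], [0.251, 0.968, -0.0], [-0.001, -0.0, -1.0]]
[-0.1  0.7 -0.4]
0.28856423071264775 [ 512.86833051 -230.34673366   47.63304584]
```

View pics/c4.png

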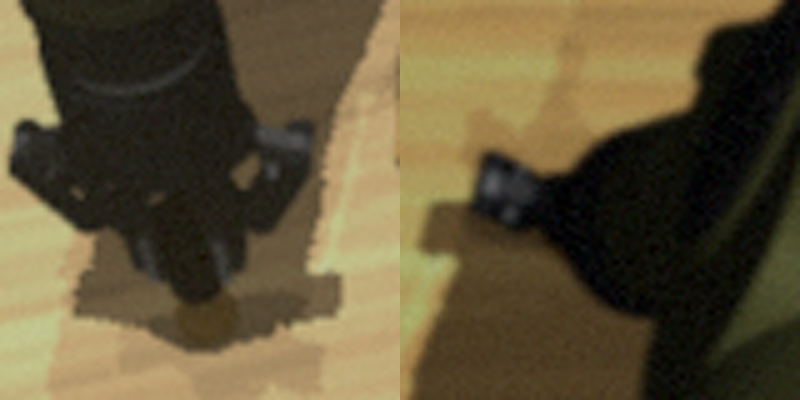

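Call:
play_rows(
  commands=[
    {"hand": 1, "translation": [0, 0, -4], "yaw": 0},
    {"hand": 1, "translation": [0, 0, -20], "yaw": 0},
    {"hand": 1, "translation": [0, 0, -50], "yaw": 0},
    {"hand": 1, "translation": [0, 0, -85], "yaw": 0},
    {"hand": 1, "translation": [0, 0, -120], "yaw": 0},
  ],
)

```text
time_s: 4.3
position: [511.5, -229.3, 167.5]
eef_rot: [-0.397, -3.114, -0.002]
wrist_force: [1.9, -0.6, -0.7]
width: 0.292
```

Call:
play_rows(
  commands=[
    {"hand": 1, "translation": [0, 10, -20], "yaw": 0},
    {"hand": 1, "translation": [0, 30, -40], "yaw": 0},
    {"hand": 1, "translation": [1, 60, -40], "yaw": 0},
    {"hand": 1, "translation": [2, 95, -40], "yaw": 0},
    {"hand": 1, "translation": [3, 130, -40], "yaw": 0},
  ],
)

```text
time_s: 4.72
position: [542.3, -102.4, 207.5]
eef_rot: [0.4, 3.116, 0.001]
wrist_force: [0.1, 0.3, -1.4]
width: 0.293
```

```bash
python3 d.py 564.5 131.7 205
```

```text
4.7167 [ 542.3 -102.4  207.5] [-0.19  0.23 -0.21  1.13  0.    0.07] [ 0.1  0.3 -1.4] 0.293
[[-0.968, 0.252, 0.0], [0.252, 0.968, 0.0], [-0.0, 0.0, -1.0]]
[ 37.6 232.1   2.6]
```

Call:
play_rows(
  commands=[
    {"hand": 1, "translation": [6, 36, 0], "yaw": 0},
    {"hand": 1, "translation": [11, 72, 0], "yaw": 0},
    {"hand": 1, "translation": [17, 107, 0], "yaw": 0},
    {"hand": 1, "translation": [23, 142, 0], "yaw": 0},
    {"hand": 1, "translation": [29, 177, 0], "yaw": 0},
  ],
)

```text
time_s: 5.13
position: [558.1, 77.0, 206.8]
eef_rot: [-0.397, -3.115, -0.0]
wrist_force: [0.4, 0.5, -1.2]
width: 0.293
```

Call:
play_rows(
  commands=[
    {"hand": 1, "translation": [5, 25, 0], "yaw": 0},
    {"hand": 1, "translation": [8, 45, 0], "yaw": 0},
    {"hand": 1, "translation": [9, 54, 0], "yaw": 0},
    {"hand": 1, "translation": [9, 54, 0], "yaw": 0},
    {"hand": 1, "translation": [9, 54, 0], "yaw": 0},
  ],
)

```text
time_s: 5.55
position: [563.2, 129.2, 206.8]
eef_rot: [-0.397, -3.116, 0.001]
wrist_force: [0.1, -0.9, -0.8]
width: 0.284
```

```bash
python3 d.py 564.5 131.7 205
python3 - <<'E'
from h import *
s=cv2.cvtColor(capture("scene"),cv2.COLOR_RGB2BGR);t=cv2.cvtColor(capture("top"),cv2.COLOR_RGB2BGR)
cv2.imwrite("pics/scene2.png",s);cv2.imwrite("pics/top2.png",t)
c=np.hstack([cv2.resize(s[170:250,350:430],(400,400),interpolation=2),cv2.resize(t[205:285,195:275],(400,400),interpolation=2)]);cv2.imwrite("pics/c5.png",c)
E
```

```text
5.55 [563.2 129.2 206.8] [ 0.23  0.28 -0.14  1.14 -0.    0.48] [ 0.1 -0.9 -0.8] 0.284
[[-0.968, 0.251, -0.001], [0.251, 0.968, -0.001], [0.001, -0.001, -1.0]]
[-0.6  2.7  1.8]
```

View pics/c5.png

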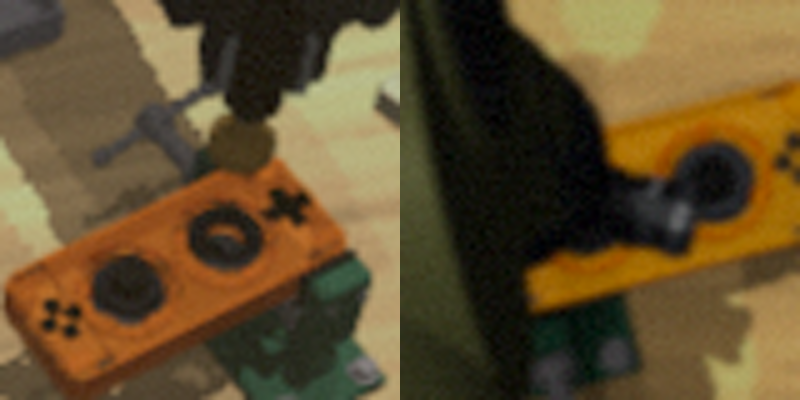

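Call:
play_rows(
  commands=[
    {"hand": 1, "translation": [-0.5, 2.5, 12], "yaw": 0},
    {"hand": 1, "translation": [-0.5, 2.5, 26], "yaw": 0},
    {"hand": 1, "translation": [-0.5, 2.5, 38], "yaw": 0},
    {"hand": 1, "translation": [-0.5, 2.5, 44], "yaw": 0},
    {"hand": 1, "translation": [-0.5, 2.5, 44], "yaw": 0},
  ],
)

```text
time_s: 6.07
position: [563.4, 130.8, 161.1]
eef_rot: [-0.399, -3.113, 0.002]
wrist_force: [-0.2, -0.5, -1.5]
width: 0.289
```

Call:
play_rows(
  commands=[
    {"hand": 1, "translation": [0, 0, 0], "yaw": 0},
    {"hand": 1, "translation": [0, 0, 0], "yaw": 0},
    {"hand": 1, "translation": [0, 0, 0], "yaw": 0},
  ],
)

```text
time_s: 6.32
position: [565.3, 131.9, 164.1]
eef_rot: [0.398, 3.115, 0.001]
wrist_force: [-0.2, -0.0, -1.5]
width: 0.291
```

```bash
python3 d.py 564.5 131.7 163
python3 - <<'E'
from h import *
s=cv2.cvtColor(capture("scene"),cv2.COLOR_RGB2BGR);t=cv2.cvtColor(capture("top"),cv2.COLOR_RGB2BGR)
cv2.imwrite("pics/scene3.png",s);cv2.imwrite("pics/top3.png",t)
c=np.hstack([cv2.resize(s[190:240,370:420],(500,500),interpolation=2),cv2.resize(t[220:275,205:235],(300,500),interpolation=2)]);cv2.imwrite("pics/c6.png",c)
for z in(101,115,117):print(z,proj("scene",[564.5,131.7,z]),proj("top",[564.5,131.7,z]))
E
```

```text
6.3167 [565.3 131.9 164.1] [ 0.23  0.31 -0.21  1.05  0.    0.48] [-0.2 -0.  -1.5] 0.291
[[-0.968, 0.251, 0.001], [0.251, 0.968, 0.0], [-0.001, 0.001, -1.0]]
[ 0.7 -0.4  1.1]
101 (np.float64(394.71717155996237), np.float64(215.00036127608183)) (np.float64(231.08432682825335), np.float64(247.14076182473573))
115 (np.float64(395.57064234605366), np.float64(211.35238228504238)) (np.float64(230.15414028342013), np.float64(246.64059008830205))
117 (np.float64(395.69413737332604), np.float64(210.82452910912895)) (np.float64(230.01928333939773), np.float64(246.5680759971915))
```

View pics/c6.png

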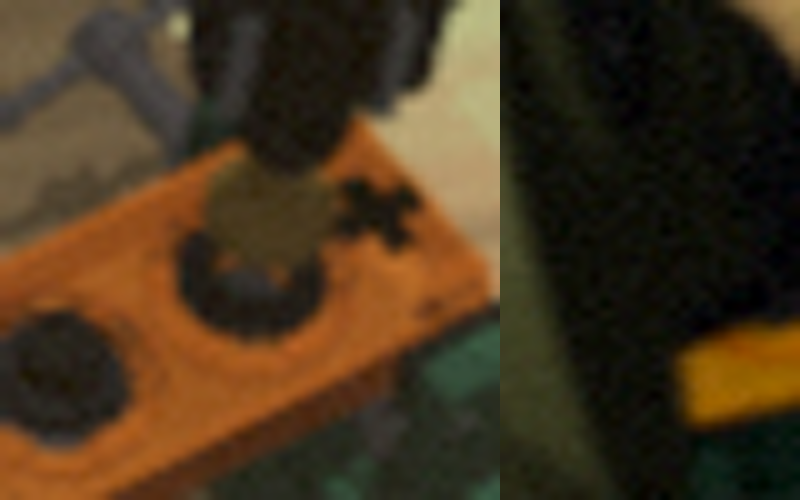

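Run:
```python
from h import *
from scipy.optimize import fsolve
th=np.linspace(0,2*np.pi,180)
def ext(X,r):
    p=np.array([proj("scene",[X[0]+r*np.cos(a),X[1]+r*np.sin(a),X[2]]) for a in th])
    return p[:,0].min(),p[:,0].max(),p[:,1].min(),p[:,1].max()
def fit(uc,vb,z,r):
    f=lambda q:(lambda e:[(e[0]+e[1])/2-uc,e[3]-vb])(ext([q[0],q[1],z],r))
    q=fsolve(f,[565,131]);return q,ext([q[0],q[1],z],r)
print("foot",fit(396.9-.45,217.2-.45,116.5,15))
print("flange",fit(395.1-.45,223.7-.45,90,18), fit(395.1-.45,223.7-.45,91.5,18))
# initial-picture ring from scene0: blob extents
im=cv2.imread("pics/scene3.png")
for v in (205,208,210,212,214,216,218,220,222): print(v,[tuple(int(k) for k in im[v,u]) for u in range(385,408,2)])
```

```text
foot (array([566.10260056, 133.00264483]), (np.float64(389.815657562114), np.float64(403.0843424378862), np.float64(206.11481238453138), np.float64(216.75000000000006)))Traceback (most recent call last):
  File "<stdin>", line 11, in <module>
  File "<stdin>", line 9, in fit
    res = _root_hybr(_wrapped_func, x0, args, jac=fprime, **options)
    retval = _minpack._hybrd(func, x0, args, 1, xtol, maxfev,
                             ml, mu, epsfcn, factor, diag)
    return func(*fargs)
  File "<stdin>", line 8, in <lambda>
  File "<stdin>", line 5, in ext
  File "h.py", line 14, in proj
    c=camera_model(n);p=c["R"]@np.asarray(X,float)+c["t"];return c["fx"]*p[0]/p[2]+c["cx"],c["fy"]*p[1]/p[2]+c["cy"]
ValueError: time passes only in moves, steps and waits
```

```bash
sed -i 's/^from plant import \*/from plant import *\nimport functools,plant\ncamera_model=functools.lru_cache(plant.camera_model)/' h.py
python3 - <<'E'
from h import *
from scipy.optimize import fsolve
th=np.linspace(0,2*np.pi,180)
def ext(X,r):
    p=np.array([proj("scene",[X[0]+r*np.cos(a),X[1]+r*np.sin(a),X[2]]) for a in th])
    return p[:,0].min(),p[:,0].max(),p[:,1].min(),p[:,1].max()
def fit(uc,vb,z,r):
    f=lambda q:(lambda e:[(e[0]+e[1])/2-uc,e[3]-vb])(ext([q[0],q[1],z],r))
    q=fsolve(f,[565,131]);return q,np.round(ext([q[0],q[1],z],r),1)
print("foot",fit(396.9-.45,217.2-.45,116.5,15))
for z in(90,92): print("flange",fit(395.1-.45,223.7-.45,z,18))
im=cv2.imread("pics/scene3.png")
for v in (206,208,210,212,214,216,218,220,222,224): print(v,[int(im[v,u,2]) for u in range(384,408)],[int(im[v,u,1]) for u in range(384,408)])
E
```

```text
foot (array([566.10260056, 133.00264483]), array([389.8, 403.1, 206.1, 216.8]))
flange (array([562.39499726, 133.89564864]), array([386.9, 402.4, 210.7, 223.3]))
flange (array([563.65760065, 133.1474159 ]), array([386.9, 402.4, 210.6, 223.3]))
206 [81, 80, 75, 68, 99, 121, 145, 151, 121, 98, 80, 61, 44, 38, 32, 34, 39, 57, 89, 133, 147, 139, 140, 145] [68, 70, 67, 56, 62, 68, 80, 86, 80, 74, 59, 49, 32, 30, 23, 25, 34, 44, 52, 72, 77, 73, 74, 77]
208 [125, 149, 160, 164, 151, 146, 125, 93, 76, 71, 68, 61, 65, 66, 66, 69, 76, 84, 96, 91, 57, 33, 46, 100] [86, 96, 93, 87, 80, 76, 74, 69, 61, 55, 55, 47, 50, 52, 51, 57, 60, 66, 68, 61, 36, 33, 28, 52]
210 [152, 147, 147, 146, 144, 127, 95, 69, 71, 73, 71, 72, 69, 69, 67, 69, 74, 72, 69, 87, 72, 37, 30, 29] [79, 77, 74, 75, 72, 63, 57, 54, 55, 57, 57, 57, 55, 57, 51, 54, 59, 57, 54, 60, 44, 30, 23, 23]
212 [145, 145, 133, 113, 116, 114, 86, 64, 71, 70, 71, 74, 71, 75, 70, 69, 71, 74, 69, 54, 31, 32, 41, 34] [76, 77, 68, 60, 60, 58, 55, 50, 55, 54, 55, 57, 58, 57, 56, 54, 55, 58, 52, 38, 27, 24, 33, 23]
214 [151, 144, 132, 95, 59, 37, 39,
[... 525 characters left out ...]
6, 45, 49, 47, 54, 41, 30, 28, 28, 43, 64, 68, 80, 90, 89]
220 [154, 156, 161, 139, 93, 42, 33, 34, 34, 37, 31, 35, 34, 36, 33, 34, 36, 48, 116, 147, 149, 161, 162, 164] [82, 83, 86, 76, 56, 37, 23, 26, 26, 31, 25, 30, 27, 31, 24, 30, 31, 36, 65, 78, 77, 86, 91, 93]
222 [150, 147, 159, 166, 160, 140, 94, 55, 38, 39, 36, 37, 39, 32, 36, 54, 108, 146, 167, 159, 157, 161, 165, 161] [81, 79, 86, 88, 89, 76, 54, 40, 30, 35, 30, 33, 33, 25, 31, 36, 62, 80, 92, 83, 83, 89, 91, 90]
224 [132, 150, 152, 149, 161, 160, 165, 169, 156, 139, 116, 120, 125, 118, 150, 179, 173, 170, 162, 156, 161, 161, 164, 163] [68, 77, 82, 79, 85, 83, 86, 91, 84, 83, 68, 74, 74, 70, 81, 95, 90, 89, 85, 84, 91, 87, 90, 90]
```

Call:
play_rows(
  commands=[
    {"hand": 1, "translation": [1, -0.5, 2], "yaw": 0},
    {"hand": 1, "translation": [1.5, -0.7, 5], "yaw": 0},
    {"hand": 1, "translation": [1.5, -0.7, 8], "yaw": 0},
    {"hand": 1, "translation": [1.5, -0.7, 8], "yaw": 0},
    {"hand": 1, "translation": [1.5, -0.7, 8], "yaw": 0},
  ],
)

```text
time_s: 6.83
position: [562.8, 131.6, 154.9]
eef_rot: [-0.397, -3.116, 0.0]
wrist_force: [-0.5, 0.0, -1.2]
width: 0.289
```

Call:
play_rows(
  commands=[
    {"hand": 1, "translation": [0, 0, 0], "yaw": 0},
    {"hand": 1, "translation": [0, 0, 0], "yaw": 0},
  ],
)

```text
time_s: 7.0
position: [563.2, 131.7, 155.4]
eef_rot: [0.398, 3.116, 0.0]
wrist_force: [0.0, 0.3, -0.0]
width: 0.287
```

```bash
python3 d.py 563.7 131.6 155
python3 - <<'E'
from h import *
s=cv2.cvtColor(capture("scene"),cv2.COLOR_RGB2BGR)
cv2.imwrite("pics/scene4.png",s)
c=cv2.resize(s[190:240,370:420],(600,600),interpolation=2);cv2.imwrite("pics/c7.png",c)
E
```

```text
7.0 [563.2 131.7 155.4] [ 0.23  0.31 -0.22  1.03  0.    0.48] [ 0.   0.3 -0. ] 0.287
[[-0.968, 0.251, 0.0], [0.251, 0.968, 0.0], [-0.0, 0.0, -1.0]]
[-0.5  0.1  0.4]
```

View pics/c7.png

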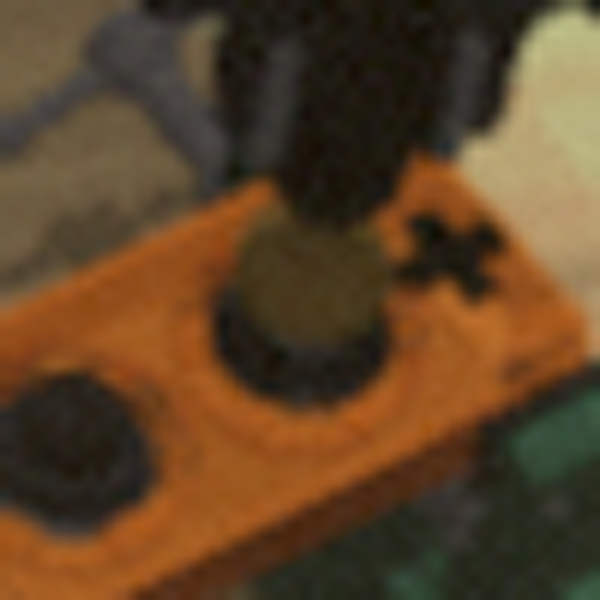

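Call:
play_rows(
  commands=[
    {"hand": 1, "translation": [0.5, 0, 1.5], "yaw": 0},
    {"hand": 1, "translation": [0.5, 0, 3], "yaw": 0},
    {"hand": 1, "translation": [0.5, 0, 4], "yaw": 0},
    {"hand": 1, "translation": [0.5, 0, 4.5], "yaw": 0},
    {"hand": 1, "translation": [0.5, 0, 4.8], "yaw": 0},
  ],
)

```text
time_s: 7.47
position: [562.5, 131.7, 150.3]
eef_rot: [-0.398, -3.116, 0.0]
wrist_force: [-0.5, -0.9, -1.8]
width: 0.288
```

Call:
play_rows(
  commands=[
    {"hand": 1, "translation": [0, 0, 0.2], "yaw": 0},
    {"hand": 1, "translation": [0, 0, 0.4], "yaw": 0},
    {"hand": 1, "translation": [0, 0, 0.6], "yaw": 0},
    {"hand": 1, "translation": [0, 0, 0.8], "yaw": 0},
    {"hand": 1, "translation": [0, 0, 1], "yaw": 0},
  ],
)

```text
time_s: 7.88
position: [562.6, 131.8, 149.5]
eef_rot: [0.398, 3.116, 0.0]
wrist_force: [0.1, -0.5, -1.2]
width: 0.291
```

```bash
python3 d.py 562.7 131.6 148.6
```

```text
7.8833 [562.6 131.8 149.5] [ 0.23  0.32 -0.23  1.02  0.    0.48] [ 0.1 -0.5 -1.2] 0.291
[[-0.968, 0.251, 0.0], [0.251, 0.968, 0.0], [-0.0, 0.0, -1.0]]
[-0.1 -0.1  0.9]
```

Call:
play_rows(
  commands=[
    {"hand": 1, "translation": [0, 0, 0.25], "yaw": 0},
    {"hand": 1, "translation": [0, 0, 0.5], "yaw": 0},
    {"hand": 1, "translation": [0, 0, 0.75], "yaw": 0},
    {"hand": 1, "translation": [0, 0, 1], "yaw": 0},
    {"hand": 1, "translation": [0, 0, 1.25], "yaw": 0},
  ],
)

```text
time_s: 8.3
position: [562.6, 131.8, 148.2]
eef_rot: [-0.398, -3.116, -0.0]
wrist_force: [-0.1, 0.5, -1.2]
width: 0.286
```

Call:
play_rows(
  commands=[
    {"hand": 1, "translation": [0, 0, 0.25], "yaw": 0},
    {"hand": 1, "translation": [0, 0, 0.5], "yaw": 0},
    {"hand": 1, "translation": [0, 0, 0.75], "yaw": 0},
  ],
)

```text
time_s: 8.55
position: [562.7, 131.8, 147.6]
eef_rot: [0.398, 3.116, -0.0]
wrist_force: [-0.3, 0.4, -0.6]
width: 0.288
```

Call:
play_rows(
  commands=[
    {"hand": 1, "translation": [0, 0, 0.25], "yaw": 0},
    {"hand": 1, "translation": [0, 0, 0.5], "yaw": 0},
    {"hand": 1, "translation": [0, 0, 0.75], "yaw": 0},
  ],
)

```text
time_s: 8.8
position: [562.8, 131.7, 147.1]
eef_rot: [0.398, 3.116, 0.0]
wrist_force: [-0.6, 0.0, 2.4]
width: 0.294
```

Call:
play_rows(
  commands=[
    {"hand": 1, "translation": [0, 0, 0.25], "yaw": 0},
    {"hand": 1, "translation": [0, 0, 0.5], "yaw": 0},
  ],
)

```text
time_s: 8.97
position: [562.8, 131.7, 146.7]
eef_rot: [0.398, 3.116, 0.0]
wrist_force: [-1.3, -0.1, 4.5]
width: 0.291
```

Call:
play_rows(
  commands=[
    {"hand": 1, "translation": [0, 0, 0.25], "yaw": 0},
    {"hand": 1, "translation": [0, 0, 0.5], "yaw": 0},
  ],
)

```text
time_s: 9.13
position: [562.9, 131.7, 146.3]
eef_rot: [0.398, 3.115, 0.0]
wrist_force: [-1.6, 0.1, 6.4]
width: 0.289
```

Call:
play_rows(
  commands=[
    {"hand": 1, "translation": [0, 0, 0.25], "yaw": 0},
    {"hand": 1, "translation": [0, 0, 0.5], "yaw": 0},
  ],
)

```text
time_s: 9.3
position: [563.1, 131.7, 146.0]
eef_rot: [0.398, 3.115, 0.0]
wrist_force: [-1.8, -1.1, 7.6]
width: 0.287
```

Call:
play_rows(
  commands=[
    {"hand": 1, "translation": [0, 0, 0.25], "yaw": 0},
    {"hand": 1, "translation": [0, 0, 0.5], "yaw": 0},
  ],
)

```text
time_s: 9.47
position: [563.1, 131.8, 145.7]
eef_rot: [0.398, 3.115, 0.0]
wrist_force: [-2.1, -1.7, 8.7]
width: 0.288
```

Call:
play_rows(
  commands=[
    {"hand": 1, "translation": [0, 0, 0.25], "yaw": 0},
    {"hand": 1, "translation": [0, 0, 0.5], "yaw": 0},
  ],
)

```text
time_s: 9.63
position: [563.2, 131.8, 145.4]
eef_rot: [0.398, 3.115, 0.001]
wrist_force: [-2.2, -0.5, 8.7]
width: 0.288
```

```bash
python3 d.py 562.7 131.6 148.6
```

```text
9.6333 [563.2 131.8 145.4] [ 0.23  0.32 -0.24  1.01 -0.    0.48] [-2.2 -0.5  8.7] 0.288
[[-0.968, 0.251, 0.002], [0.251, 0.968, 0.0], [-0.002, 0.001, -1.0]]
[ 0.4 -0.3 -3.2]
```

Call:
play_rows(
  commands=[
    {"hand": 1, "translation": [0, 0, 0.25], "yaw": 0},
    {"hand": 1, "translation": [0, 0, 0.5], "yaw": 0},
  ],
)

```text
time_s: 9.8
position: [563.3, 131.8, 145.1]
eef_rot: [0.397, 3.114, 0.001]
wrist_force: [-2.3, -0.6, 10.7]
width: 0.284
```

Call:
play_rows(
  commands=[
    {"hand": 1, "translation": [0, 0, 0.25], "yaw": 0},
    {"hand": 1, "translation": [0, 0, 0.5], "yaw": 0},
  ],
)

```text
time_s: 9.97
position: [563.3, 131.8, 144.8]
eef_rot: [0.397, 3.114, 0.001]
wrist_force: [-1.8, -1.0, 10.5]
width: 0.294
```

Call:
play_rows(
  commands=[
    {"hand": 1, "translation": [0, 0, 0.25], "yaw": 0},
    {"hand": 1, "translation": [0, 0, 0.5], "yaw": 0},
  ],
)

```text
time_s: 10.13
position: [563.4, 131.8, 144.3]
eef_rot: [0.397, 3.114, 0.001]
wrist_force: [-3.1, -1.3, 13.0]
width: 0.288
```

Call:
play_rows(
  commands=[
    {"hand": 1, "translation": [0, 0, 0.25], "yaw": 0},
    {"hand": 1, "translation": [0, 0, 0.4], "yaw": 0},
  ],
)

```text
time_s: 10.3
position: [563.4, 131.8, 144.1]
eef_rot: [0.397, 3.114, 0.001]
wrist_force: [-3.5, -1.3, 11.4]
width: 0.284
```

Call:
play_rows(
  commands=[
    {"hand": 1, "translation": [0, 0, 0.2], "yaw": 0},
    {"hand": 1, "translation": [0, 0, 0.4], "yaw": 0},
  ],
)

```text
time_s: 10.47
position: [563.3, 131.9, 142.9]
eef_rot: [0.397, 3.115, 0.001]
wrist_force: [0.5, -0.2, 3.9]
width: 0.288
```

Call:
play_rows(
  commands=[
    {"hand": 1, "translation": [0, 0, 0], "yaw": 0},
  ],
)

```text
time_s: 10.55
position: [563.4, 131.9, 142.6]
eef_rot: [0.397, 3.115, 0.001]
wrist_force: [-0.0, -0.2, 7.3]
width: 0.286
```

Call:
play_rows(
  commands=[
    {"hand": 1, "translation": [0, 0, 0.2], "yaw": 0},
  ],
)

```text
time_s: 10.63
position: [563.4, 131.9, 142.5]
eef_rot: [0.397, 3.115, 0.001]
wrist_force: [-0.3, -1.5, 8.1]
width: 0.292
```

Call:
play_rows(
  commands=[
    {"hand": 1, "translation": [0, 0, 0.2], "yaw": 0},
    {"hand": 1, "translation": [0, 0, 0.2], "yaw": 0},
  ],
)

```text
time_s: 10.8
position: [563.5, 131.9, 142.5]
eef_rot: [0.397, 3.114, 0.001]
wrist_force: [-1.7, -1.4, 8.3]
width: 0.287
```

Call:
play_rows(
  commands=[
    {"hand": 1, "translation": [0, 0, -0.4], "yaw": 0},
    {"hand": 1, "translation": [0, 0, -1], "yaw": 0},
    {"hand": 1, "translation": [0, 0, -2], "yaw": 0},
    {"hand": 1, "translation": [0, 0, -5], "yaw": 0},
    {"hand": 1, "translation": [0, 0, -10], "yaw": 0},
  ],
)

```text
time_s: 11.22
position: [561.5, 131.5, 150.5]
eef_rot: [-0.397, -3.114, 0.001]
wrist_force: [-0.4, 0.3, -1.1]
width: 0.291
```

Call:
play_rows(
  commands=[
    {"hand": 1, "translation": [0, 0, -10], "yaw": 0},
    {"hand": 1, "translation": [0, 0, -25], "yaw": 0},
    {"hand": 1, "translation": [0, 0, -45], "yaw": 0},
    {"hand": 1, "translation": [0, 0, -60], "yaw": 0},
    {"hand": 1, "translation": [0, 0, -65], "yaw": 0},
  ],
)

```text
time_s: 11.63
position: [563.9, 132.1, 219.7]
eef_rot: [0.397, 3.113, 0.002]
wrist_force: [-0.5, 0.3, 0.4]
width: 0.29
```

Call:
play_rows(
  commands=[
    {"hand": 1, "translation": [-3, -25, 0], "yaw": 0},
    {"hand": 1, "translation": [-8, -60, 0], "yaw": 0},
    {"hand": 1, "translation": [-13, -95, 0], "yaw": 0},
    {"hand": 1, "translation": [-18, -125, 0], "yaw": 0},
    {"hand": 1, "translation": [-20, -140, 0], "yaw": 0},
  ],
)

```text
time_s: 12.05
position: [545.9, -11.8, 216.4]
eef_rot: [-0.401, -3.115, 0.002]
wrist_force: [0.3, 0.6, -1.7]
width: 0.29
```

```bash
python3 d.py 513 -230 205
python3 - <<'E'
from h import *
s=cv2.cvtColor(capture("scene"),cv2.COLOR_RGB2BGR);t=cv2.cvtColor(capture("top"),cv2.COLOR_RGB2BGR)
cv2.imwrite("pics/scene5.png",s);cv2.imwrite("pics/top5.png",t)
s0=cv2.imread("pics/scene0.png")
c=np.hstack([cv2.resize(q[190:240,360:410],(400,400),interpolation=2) for q in(s0,s)]);cv2.imwrite("pics/c8.png",c)
cv2.imwrite("pics/c9.png",s)
for n,im,im0,(x,y,w,h),(u0,v0,u1,v1) in(("scene",s,s0,(0,0,0,0),(386,208,404,226)),("top",t,cv2.imread("pics/top0.png"),0,(221,236,243,259))):
  for q in(im0,im):
    d=q[v0:v1,u0:u1].max(2)<85; print(n,[(s_.tolist(),(m+[u0,v0]).tolist()) for s_,m in blobs(d,40)])
E
```

```text
12.05 [545.9 -11.8 216.4] [-0.02  0.22 -0.2   1.15 -0.    0.24] [ 0.3  0.6 -1.7] 0.29
[[-0.967, 0.253, -0.001], [0.253, 0.967, -0.001], [0.0, -0.002, -1.0]]
[ -23.4 -219.4   11.7]
scene [([2, 2, 15, 14, 135], [394.64, 217.05])]
scene [([2, 4, 15, 13, 145], [394.98, 217.81])]Traceback (most recent call last):
  File "<stdin>", line 7, in <module>
TypeError: cannot unpack non-iterable int object
```

View pics/c8.png

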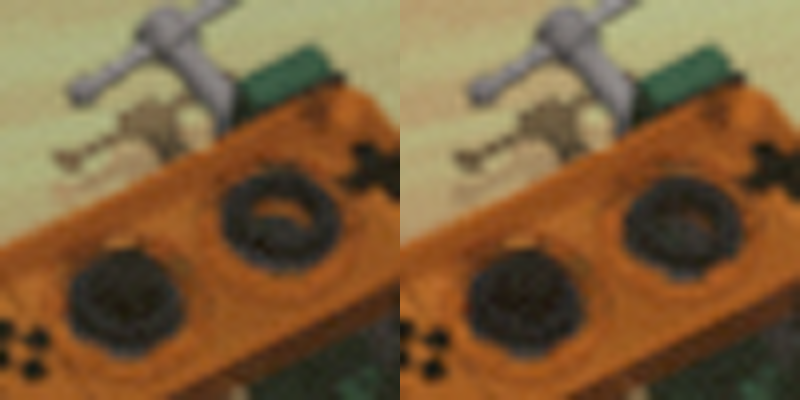

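View pics/c9.png

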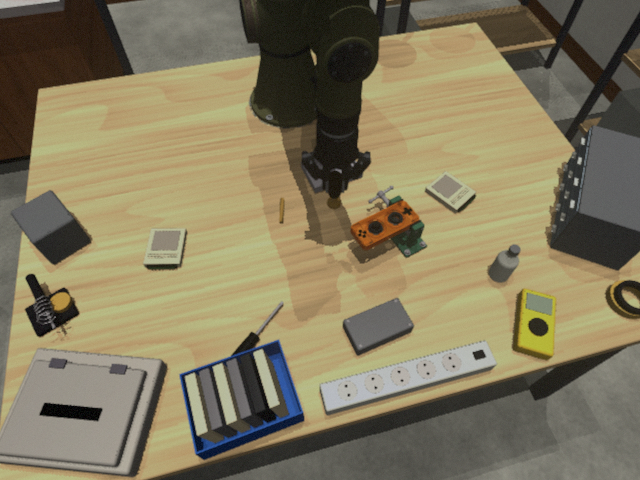

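Call:
play_rows(
  commands=[
    {"hand": 1, "translation": [-4, -38, 0], "yaw": 0},
    {"hand": 1, "translation": [-8, -76, 0], "yaw": 0},
    {"hand": 1, "translation": [-12, -114, 0], "yaw": 0},
    {"hand": 1, "translation": [-16, -150, 0], "yaw": 0},
    {"hand": 1, "translation": [-20, -185, 10], "yaw": 0},
  ],
)

```text
time_s: 12.57
position: [520.7, -193.9, 208.1]
eef_rot: [0.396, 3.114, -0.0]
wrist_force: [1.4, -0.0, -1.2]
width: 0.292
```

Call:
play_rows(
  commands=[
    {"hand": 1, "translation": [-2, -20, 10], "yaw": 0},
    {"hand": 1, "translation": [-3, -33, 30], "yaw": 0},
    {"hand": 1, "translation": [-3, -34, 60], "yaw": 0},
    {"hand": 1, "translation": [-3, -34, 90], "yaw": 0},
    {"hand": 1, "translation": [-3, -34, 110], "yaw": 0},
  ],
)

```text
time_s: 12.98
position: [513.1, -225.5, 93.8]
eef_rot: [-0.397, -3.114, -0.002]
wrist_force: [0.2, -0.3, -2.0]
width: 0.291
```

Call:
play_rows(
  commands=[
    {"hand": 1, "translation": [0, 0, 15], "yaw": 0},
    {"hand": 1, "translation": [0, 0, 25], "yaw": 0},
    {"hand": 1, "translation": [0, 0, 25], "yaw": 0},
    {"hand": 1, "translation": [0, 0, 25], "yaw": 0},
  ],
)

```text
time_s: 13.32
position: [514.2, -225.9, 71.5]
eef_rot: [-0.396, -3.116, -0.001]
wrist_force: [0.7, 0.5, -0.1]
width: 0.288
```

```bash
python3 d.py 513 -230 48
```

```text
13.3167 [ 514.2 -225.9   71.5] [-0.41  0.36 -0.37  0.84  0.   -0.16] [ 0.7  0.5 -0.1] 0.288
[[-0.968, 0.25, -0.001], [0.25, 0.968, 0.0], [0.001, 0.0, -1.0]]
[ 0.2 -4.2 23.5]
```

Call:
play_rows(
  commands=[
    {"hand": 1, "translation": [0, -4, 8], "yaw": 0},
    {"hand": 1, "translation": [0, -4, 15], "yaw": 0},
    {"hand": 1, "translation": [0, -4, 19], "yaw": 0},
    {"hand": 1, "translation": [0, -4, 20], "yaw": 0},
    {"hand": 1, "translation": [0, -4, 20.5], "yaw": 0},
  ],
)

```text
time_s: 13.73
position: [512.9, -230.4, 50.8]
eef_rot: [-0.398, -3.116, -0.0]
wrist_force: [0.5, 0.4, -1.2]
width: 0.288
```

Call:
play_rows(
  commands=[
    {"hand": 1, "translation": [0, 0, 0.5], "yaw": 0},
    {"hand": 1, "translation": [0, 0, 1], "yaw": 0},
    {"hand": 1, "translation": [0, 0, 1.5], "yaw": 0},
    {"hand": 1, "translation": [0, 0, 1.8], "yaw": 0},
  ],
)

```text
time_s: 14.07
position: [513.2, -230.5, 49.4]
eef_rot: [0.398, 3.116, -0.0]
wrist_force: [-0.2, -0.8, -1.1]
width: 0.291
```

Call:
play_rows(
  commands=[
    {"hand": 1, "translation": [0, 0, 0.4], "yaw": 0},
    {"hand": 1, "translation": [0, 0, 0.8], "yaw": 0},
    {"hand": 1, "translation": [0, 0, 1.2], "yaw": 0},
  ],
)

```text
time_s: 14.32
position: [513.1, -230.4, 48.1]
eef_rot: [0.398, 3.116, -0.0]
wrist_force: [0.3, 0.6, -1.1]
width: 0.29
```

Call:
play_rows(
  commands=[
    {"hand": 1, "translation": [0, 0, 0.3], "yaw": 0},
    {"hand": 1, "translation": [0, 0, 0.6], "yaw": 0},
    {"hand": 1, "translation": [0, 0, 0.6], "yaw": 0},
  ],
)

```text
time_s: 14.57
position: [513.2, -230.4, 47.7]
eef_rot: [0.398, 3.116, -0.0]
wrist_force: [0.3, -0.1, 1.1]
width: 0.289
```

Call:
play_rows(
  commands=[
    {"hand": 1, "translation": [0, 0, 0.2], "yaw": 0},
    {"hand": 1, "translation": [0, 0, 0.2], "yaw": 0},
  ],
)

```text
time_s: 14.73
position: [513.2, -230.5, 47.6]
eef_rot: [0.398, 3.116, -0.0]
wrist_force: [-2.0, 1.0, 4.5]
width: 0.29
```

Call:
play_rows(
  commands=[
    {"hand": 0.65, "translation": [0, 0, 0], "yaw": 0},
    {"hand": 0.6, "translation": [0, 0, 0], "yaw": 0},
    {"hand": 0.5, "translation": [0, 0, 0], "yaw": 0},
    {"hand": 0.3, "translation": [0, 0, 0], "yaw": 0},
    {"hand": 0, "translation": [0, 0, 0], "yaw": 0},
  ],
)

```text
time_s: 15.15
position: [513.1, -230.4, 47.2]
eef_rot: [-0.398, -3.116, 0.0]
wrist_force: [0.1, 0.4, -0.6]
width: 0.767
```

Call:
play_rows(
  commands=[
    {"hand": 0, "translation": [0, 0, 0], "yaw": 0},
    {"hand": 0, "translation": [0, 0, 0], "yaw": 0},
    {"hand": 0, "translation": [0, 0, 0], "yaw": 0},
  ],
)

```text
time_s: 15.4
position: [513.1, -230.4, 47.2]
eef_rot: [0.398, 3.116, -0.0]
wrist_force: [-0.7, -0.3, -0.4]
width: 1.004
```

Call:
play_rows(
  commands=[
    {"hand": 0, "translation": [0, 0, -10], "yaw": 0},
    {"hand": 0, "translation": [0, 0, -35], "yaw": 0},
    {"hand": 0, "translation": [0, 0, -70], "yaw": 0},
    {"hand": 0, "translation": [0, 0, -110], "yaw": 0},
    {"hand": 0, "translation": [0, 0, -150], "yaw": 0},
  ],
)

```text
time_s: 15.82
position: [512.4, -230.1, 199.3]
eef_rot: [-0.398, -3.116, -0.0]
wrist_force: [0.3, -0.7, 0.2]
width: 0.998
```

Call:
play_rows(
  commands=[
    {"hand": 0, "translation": [30, -15, 0], "yaw": 0},
    {"hand": 0, "translation": [60, -40, 0], "yaw": 0},
    {"hand": 0, "translation": [80, -70, 0], "yaw": 0},
    {"hand": 0, "translation": [90, -100, 0], "yaw": 0},
    {"hand": 0, "translation": [90, -110, 0], "yaw": 0},
  ],
)

```text
time_s: 16.23
position: [395.7, -316.5, 198.5]
eef_rot: [0.402, 3.116, -0.003]
wrist_force: [-0.4, 0.0, 0.4]
width: 1.002
```

```bash
python3 d.py
python3 - <<'E'
from h import *
s=cv2.cvtColor(capture("scene"),cv2.COLOR_RGB2BGR);t=cv2.cvtColor(capture("top"),cv2.COLOR_RGB2BGR)
cv2.imwrite("pics/scene6.png",s);cv2.imwrite("pics/top6.png",t)
s0=cv2.imread("pics/scene0.png");t0=cv2.imread("pics/top0.png")
R=lambda q,k=3:cv2.resize(q,(260,260),interpolation=2)
row1=np.hstack([R(s0[190:240,360:410]),R(s[190:240,360:410]),R(s[210:270,210:270])])
row2=np.hstack([R(t0[220:270,215:265]),R(t[220:270,215:265]),R(t[245:305,375:435])])
cv2.imwrite("pics/c10.png",np.vstack([row1,row2]))
c=s[220:270,215:265];d=c.max(2)<55;print([(a.tolist(),(m+[215,220]).tolist()) for a,m in blobs(d,20)])
for q in(t0,t):
    d=q[236:259,221:243].max(2)<85;print([(a.tolist(),(m+[221,236]).tolist()) for a,m in blobs(d,40)])
for n,a,b in(("s",s0,s),("t",t0,t)):
    df=cv2.absdiff(a,b).max(2)
    print(n,[(k.tolist()) for k,m in blobs(cv2.medianBlur(df,5)>40,25)])
E
```

```text
16.2333 [ 395.7 -316.5  198.5] [-0.67  0.15 -0.33  1.09 -0.   -0.42] [-0.4  0.   0.4] 1.002
[[-0.967, 0.254, -0.0], [0.254, 0.967, -0.002], [-0.0, -0.002, -1.0]]
[([16, 9, 13, 22, 199], [237.15, 239.52])]
[([2, 3, 18, 18, 245], [231.45, 247.15])]
[([2, 4, 17, 16, 223], [231.13, 247.32])]
s [[107, 0, 102, 169, 7638], [237, 0, 19, 32, 516], [309, 0, 194, 126, 7643], [487, 0, 36, 25, 432], [541, 0, 8, 9, 53], [525, 13, 11, 14, 84], [172, 106, 104, 118, 4560], [373, 110, 131, 31, 2205]]
t [[321, 315, 319, 165, 27221], [580, 323, 58, 41, 1087], [8, 376, 184, 65, 5936], [0, 439, 145, 41, 2915], [217, 449, 58, 31, 1095], [324, 476, 8, 4, 26]]
```

View pics/c10.png

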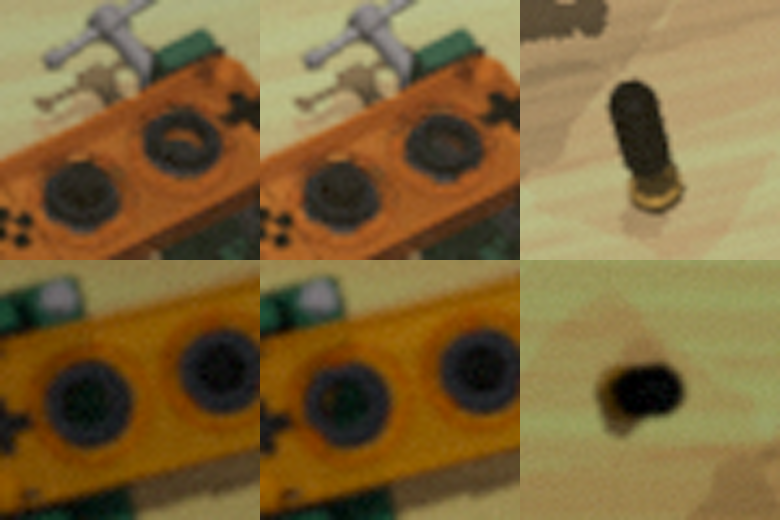

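View pics/scene6.png

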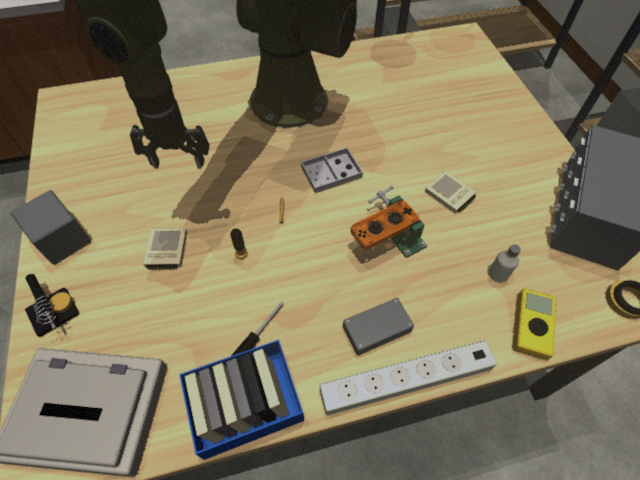

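Run:
```python
from h import *
s=cv2.imread("pics/scene6.png")
for thr in(70,85,100):
  d=s[205:240,364:404].max(2)<thr
  print(thr,[((a[:5]+[364,205,0,0,0]).tolist(),(m+[364,205]).tolist()) for a,m in blobs(d,60)])
N=np.array([564,132.,0]);F=N+[14.1,-52,0]
for z in(90,96):
  a=np.array(proj("scene",N+[0,0,z]));b=np.array(proj("scene",F+[0,0,z]));print(z,a-b)
a=np.array(proj("scene",N+[0,0,101]));b=np.array(proj("scene",F+[0,0,96]));print("if unseated",a-b)
# column edge profiles (vertical half-level) near and far bottoms
g=s[:,:,2].astype(float)
for c in(390,392,394,395,397,399):print("near",c,g[206:228,c].astype(int).tolist())
for c in(370,372,374,375,377,379):print("far",c,g[216:238,c].astype(int).tolist())
```

```text
70 [([388, 212, 15, 12, 127], [394.89, 217.69]), ([369, 221, 14, 13, 130], [375.13, 227.34]), ([391, 232, 13, 8, 70], [398.3, 236.37])]
85 [([388, 212, 15, 13, 144], [394.97, 217.85]), ([369, 221, 14, 13, 146], [375.18, 227.2]), ([389, 229, 15, 11, 110], [397.61, 235.2])]
100 [([388, 212, 15, 13, 152], [394.89, 217.76]), ([368, 221, 15, 14, 162], [375.07, 227.28]), ([382, 228, 22, 12, 129], [396.19, 235.45])]
90 [19.38297323 -9.49162122]
96 [19.47114193 -9.51500771]
if unseated [ 19.77147437 -10.79866119]
near 390 [148, 152, 147, 138, 128, 126, 114, 96, 68, 55, 45, 50, 46, 42, 43, 53, 83, 138, 163, 161, 149, 147]
near 392 [153, 145, 142, 129, 108, 116, 79, 50, 40, 39, 43, 46, 43, 48, 49, 42, 47, 90, 135, 156, 161, 153]
near 394 [147, 144, 146, 138, 115, 108, 60, 45, 42, 47, 58, 63, 54, 49, 45, 50, 36, 49, 73, 125, 170, 153]
near 395 [145, 145, 148, 139, 120, 117, 56, 48, 40, 49, 61, 62, 59, 55, 49, 48, 39, 50, 77, 127, 166, 153]
near 397 [144, 151, 156, 146, 130, 127, 85, 47, 48, 36, 55, 71, 74, 59, 53, 49, 39, 48, 79, 137, 168, 150]
near 399 [132, 142, 151, 163, 155, 138, 130, 76, 53, 45, 40, 46, 49, 57, 45, 39, 60, 120, 166, 163, 152, 148]
far 370 [173, 153, 151, 139, 123, 112, 98, 82, 54, 52, 49, 53, 45, 43, 45, 51, 97, 151, 164, 159, 155, 161]
far 372 [155, 149, 145, 129, 118, 96, 70, 50, 44, 38, 32, 41, 41, 45, 48, 39, 47, 109, 151, 154, 153, 158]
far 374 [150, 148, 140, 148, 157, 79, 46, 48, 48, 45, 43, 38, 39, 40, 50, 45, 42, 57, 97, 152, 172, 156]
far 375 [149, 147, 143, 153, 153, 64, 46, 51, 50, 49, 48, 40, 40, 41, 50, 44, 39, 51, 89, 146, 170, 155]
far 377 [148, 155, 163, 139, 113, 72, 48, 49, 46, 51, 44, 39, 35, 42, 43, 44, 38, 51, 95, 150, 171, 156]
far 379 [158, 172, 173, 159, 146, 139, 84, 60, 52, 45, 40, 41, 43, 46, 49, 47, 60, 110, 150, 160, 155, 155]
```

Call:
play_rows(
  commands=[
    {"hand": 0, "translation": [0, 0, 0], "yaw": 0},
    {"hand": 0, "translation": [0, 0, 0], "yaw": 0},
    {"hand": 0, "translation": [0, 0, 0], "yaw": 0},
  ],
)

```text
time_s: 16.58
position: [399.0, -313.4, 197.2]
eef_rot: [-0.395, -3.117, -0.001]
wrist_force: [-0.7, 0.6, 0.1]
width: 1.001
```

```bash
python3 -c "
from plant import job_done
print(job_done())"
```

```text
the job is handed in; nothing more can be done
None
```

The job is handed in at about 16.6 s on the robot's clock. The ring appears to be seated, and the tool is standing upright on the bench again. `job_done` gave no verdict, so this rests on my own checks.

**Press:** The loose ring was in the well nearer the clamp. I pressed it with the seating tool at about 3 mm/s. The wrist reading peaked at about 13 N, or roughly 14 N once the tool's weight is counted. It then fell to about 4 N as the tool dropped 1.2 mm, which I took as the click. After that it was firm at about 9 N with no further travel. I read the force only at the end of each short move, so a brief higher peak in between is possible but unlikely.

**Ring height:** In the last scene picture the ring sits 9.4–9.5 px above the finished stick's ring. A seated ring should give about 9.5 px, and an unseated one about 10.8 px.

**Tool and bench:** The tool's handle is within 0.1 px of its starting place in the scene view. Picture differences against the start show no changes large enough to suggest that anything else moved, apart from the arm and its shadow.

**Less certain:**
- The wrist-height estimate puts the ring top at about 95.4 mm against the ideal 96 mm. The first contact also read about 1 mm low, so I put this down to a height offset.
- I did not measure levelness separately. The ring looks the same as the finished one, and it was pressed with the flat foot nearly vertical.

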